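Reset the load and unlock the arm of a fibre-connector polisher

ROBOT

A 7-joint arm with a two-finger parallel gripper is mounted at the origin on the work surface. World frame = base frame: x ahead of the robot, y to its left, z up, the work surface at z = 0. Lengths are in m, angles in rad, forces in N, time in s.
With the tool pointing down it reaches from about 0.4 to 0.875 m from the base axis. Payload 19.3 kg.
Tool frame: the origin (TCP) lies at the very end of the fingers, on their centre line; the grasp point (between the pads) lies 19 mm behind it; z points along the fingers, y is the line along which they close (so a half turn about z gives the same grasp; the last joint's range is limited). The gripper opens to 85 mm and grips with 20 to 120 N. Pads are 22 mm wide; open, the fingers measure 114 mm over their backs; the gripper's body (76 mm by 85 mm) begins 54 mm behind the grasp point. The pads swing forward as they close: fully open they stand 13 mm farther back than shut.
Start: joints at [-1.255, 0.521, -0.036, 1.599, 0.021, 1.021, -0.113], TCP at [0.235, 0.579, 0.231] pointing down, gripper open.
Joint ranges: [-2.91, 2.91], [-0.3, 2.13], [-1.5, 1.42], [0.17, 2.43], [-1.26, 4.41], [0.16, 1.93], [-2.52, 2.52]. Speed limits (rad/s): [1.89, 1.89, 2.39, 2.39, 3.01, 3.01, 3.01].

INTERFACE

Orientations are given as [roll, pitch, yaw] about the fixed x, y, z axes, in that order (R = Rz(yaw) Ry(pitch) Rx(roll)).
In Python, from workcell import bot gives the robot as it stands.
- The arm moves only by the shell command python3 -m crank 'ROWS' [FORCE]. ROWS is a JSON object of lists of equal length, an entry for each row: "travel": the shift along the world's x, y, z in cm, a list of three; "turn": the turn, a rotation vector about the world's x, y, z in degrees, a list of three; "gripper": the closure, from 0 (fully open) to 1 (shut). A call has exactly 5 rows; each row is the pose to reach, as a shift and turn from the pose commanded when the call began; what a row does not reach only later rows make up. A row lasts 1/10 s, in which the tool goes at most 50 mm and 8.59 degrees, less where a joint would pass 70% of its speed; a pose out of reach is approached as far as the arm can. A call with a gripper value outside its range is refused whole. The fingers move at their own pace and stop on an object; FORCE is the grip in N (left out, the last holds). Time passes only in rows, so rows that repeat a pose let the fingers close, or fill a call up. It gives the time, the measured TCP pose, the force, the opening and the grip force at its end, in the units of the state.
- bot.observe(): the state, without advancing time (a new reading comes with each control period).
- bot.grab_frame(name): name is "scene" or "side" or "wrist"; returns a dict with "pixels" (480x640x3 uint8, red, green, blue), "fx", "fy", "cx", "cy" (pixels), "dist" ([k1, k2, p1, p2, k3] as OpenCV has them; the pictures are not rectified), "extrinsics" (4x4, takes a point from world to camera coordinates). Camera axes: x right, y down, z forward; pixel columns grow to the right and rows downward; lengths in m; the calibration is good to about 2 mm. A picture is of the moment at which its call begins. There is no depth.
- bot.job_done(): hands the job in; it is judged then, once.
The state is a dict: "clock": time; "qpos": joint angles; "qd": joint speeds; "joint_efforts": joint torques, N m; "position": TCP position; "tool_rot": TCP orientation; "force": force on the tool from outside, world axes, zero at the start; "moment": the same for the moment, N m; "grip_width": finger opening in m; "finger_force": force on a finger pad.
Only numpy, scipy, OpenCV 4.12 (cv2) and the standard library are available. Lean on these libraries where they do the work, as an engineer would, in place of code of your own. Each camera call takes 0.05 s, during which the arm holds its last target. There are 200 camera calls.

TASK

We are changing over the fibre-connector polisher: while its swing arm is still locked, turn the load sleeve on top of the arm's head to 3, letting it click home there. Then draw the arm's lock plunger straight up, fully back so that its pin is clear of its seat hole, and keep holding it there so that I can swing the arm aside: your program finishes while holding the plunger, with nothing let go. Leave the arm itself where it stands and do not shift the things around the machine.

Things in the scene. Friction and masses are not known exactly. Their poses are not given: they have to be found in the camera images.
- polisher: Bench polishing machine, fixed: white case 240 (x) x 300 (y) x 90 mm, front (display) to its own -x, origin under its centre. On top at own (0, 45) mm a platen with a steel jig; at own (0, -90) a column and hub 48 mm across, up to 182 mm, with a grey arm along own +y (top 172 mm) ending in a head with the load sleeve. In front of the column a bracket (top 146 mm) holds the lock plunger.
- load_sleeve (a joint): Turn of the load sleeve, rad: number N (0 to 8, on the skirt) is at the index mark (white line on the head, at own -x) at N x 0.5236, so 3 is 1.571. Grows clockwise seen from above; stops at 0 and 8. 30 degrees a click, about 0.15 N m at most; springs into the nearest click when let go. Starts at 5, 6 or 7.
- sleeve_grip (a point): Middle of the sleeve's grip, on its vertical axis, 202 mm above the bench: a fluted aluminium cylinder 34 mm across and 36 mm tall, from 21 mm below this point to 15 mm above. Below it the numbered skirt, 64 mm across, 6 mm thick, turns with it. Grip from above on any diameter.
- lock_plunger: Sprung lock plunger: black fluted knob 28 mm across, 26 mm tall, vertical; its 8 mm pin reaches 8 mm into the seat hole in the arm's steel index disc. Origin on the axis at the knob's underside, 160 mm above the bench when seated. Slides up 14 mm to a hard stop; spring pulls back with 5 N seated to 9 N drawn. Under the knob: barrel 18 mm across, from 153 mm down a nut 25 mm across.
- plunger_grip (a point): Point on the axis of the plunger's knob, 14 mm above its underside and 12 mm below its top; moves with it. Take the knob from above with the fingers closing along the machine's own y.
- swing_arm (a joint): Turn of the swing arm about the column in rad: 0 where it stands, locked (play about 0.003; a side push of 10 N on its head gives some 0.02 and springs back); grows as the arm swings to the machine's rear. Once the pin is out only slight friction (0.08 N m) holds it.
- alcohol_bottle: Bystander: white round dispenser bottle, 72 mm across, 137 mm tall, origin under its centre, standing loose beside the polisher.
- spare_jig: Bystander: spare steel connector jig, a disc 100 mm across and 10 mm thick with a boss 28 mm across up to 26 mm; origin under its centre, lying loose beside the polisher.
- heat_gun: Bystander: red hot-air gun standing on its tail, nozzle up, 80 mm across, 220 mm tall, handle reaching 160 mm sideways along its own -x; origin under its centre, to the robot's right.

How it is judged:
By the outcome, as a careful person would: the job done as asked, in the order asked, and still so for the second after the job is handed in, while the arm keeps its last pose, push and grip.
It also fails if it takes over 48 s, if anything falls off the work surface, if the arm or the gripper's body presses on something with over 40 N, if the wrist force passes 120 N, or if a joint passes its speed limit or range.

## Working session

There is one attempt and no reset: what is moved stays moved. The work goes in short steps, Python scripts to look and compute and a shell command to move; the robot and the scene stay as the last step left them, time stands still between calls to the robot, and variables do not carry over. Pictures are saved under pics/ and viewed, at most 10 in all, crops included, and the job is handed in when it is done.

```bash
mkdir -p pics; ls
cat > h.py <<'E'
import numpy as np,cv2
from workcell import bot
def snap(n,f):
    d=bot.grab_frame(n); cv2.imwrite('pics/'+f,d['pixels'][:,:,::-1])
    np.savez('pics/'+f[:-4]+'.npz',**{k:np.array(v) for k,v in d.items()}); return d
def KD(d): return np.array([[d['fx'],0,d['cx']],[0,d['fy'],d['cy']],[0,0,1.]],float),np.array(d['dist'],float)
def ray(d,uv):
    K,D=KD(d); p=cv2.undistortPoints(np.array([[uv]],float),K,D)[0,0]; E=np.array(d['extrinsics']); R=E[:3,:3];t=E[:3,3]
    o=-R.T@t; v=R.T@np.array([p[0],p[1],1]); return o,v/np.linalg.norm(v)
def plane(d,uv,z):
    o,v=ray(d,uv); return o+v*(z-o[2])/v[2]
def proj(d,P):
    K,D=KD(d);E=np.array(d['extrinsics']); return cv2.projectPoints(np.array(P,float).reshape(-1,1,3),cv2.Rodrigues(E[:3,:3])[0],E[:3,3],K,D)[0][:,0]
def tri(*a):
    A=np.zeros((3,3));b=np.zeros(3)
    for d,uv in a:
        o,v=ray(d,uv);M=np.eye(3)-np.outer(v,v);A+=M;b+=M@o
    return np.linalg.solve(A,b)
def load(f): return dict(np.load('pics/'+f+'.npz'))
E
python3 - <<'E'
from h import *
np.set_printoptions(precision=3,suppress=True)
for n in ['scene','side','wrist']:
    d=snap(n,n+'0.png'); E=np.array(d['extrinsics']); print(n,d['fx'],-E[:3,:3].T@E[:3,3],E[2,:3])
print(bot.observe())
E
```

```text
pics
scene 504.32039178226984 [ 0.99  -0.665  1.032] [-0.364  0.507 -0.781]
side 540.5566855148518 [ 1.016 -0.644  1.098] [-0.369  0.467 -0.804]
wrist 365.37131387937814 [0.172 0.604 0.373] [ 0.244 -0.101 -0.965]
{'clock': 0.15, 'qpos': array([-1.255,  0.522, -0.036,  1.6  ,  0.021,  1.021, -0.113]), 'qd': array([ 0.   , -0.002,  0.001, -0.001,  0.   , -0.   , -0.001]), 'joint_efforts': array([  0.002, -92.739,   1.981, -37.006,   0.018,   0.006,  -0.   ]), 'position': array([0.235, 0.579, 0.231]), 'tool_rot': array([-3.141,  0.   ,  2.756]), 'force': array([-0.863, -0.161, -1.   ]), 'moment': array([-0.037, -0.034,  0.055]), 'finger_force': 0.0, 'grip_width': 0.08498804563836963}
```

View pics/scene0.png

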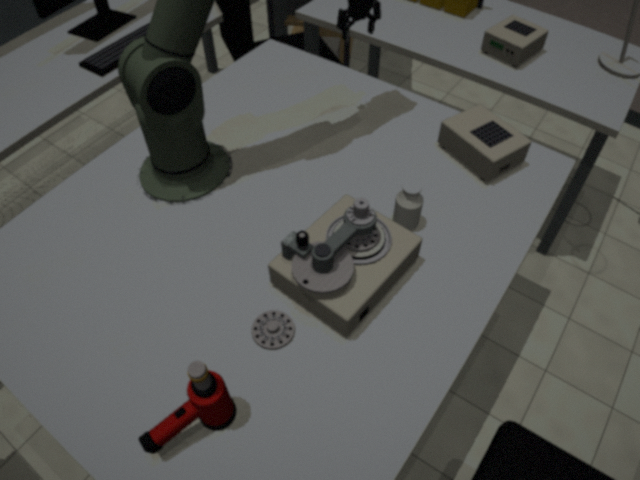

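View pics/side0.png

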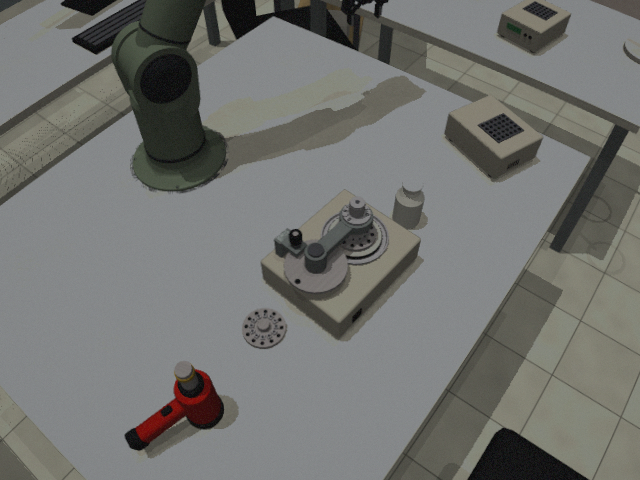

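The two views show the polisher near mid-picture. In side0, the sleeve top is at about (357,204), the hub top at (316,248) and the knob top at (295,234). The bottle is at (408,205), the jig at (264,328) and the heat gun at (200,400).

Run:
```python
from h import *
np.set_printoptions(precision=4,suppress=True)
s=load('side0');c=load('scene0')
for d,pts in [(s,[(357,203),(316,246),(295,233.5)]),(c,[(362,204.5),(323,248),(302.5,235.5)])]:
    S,H,K=[plane(d,p,z) for p,z in zip(pts,(.217,.182,.186))]
    v=S-H; y=np.arctan2(v[1],v[0]); print(S,H,K,np.linalg.norm(v[:2]),'y-dir deg',np.degrees(y))
    u=np.array([np.cos(y),np.sin(y)]);x=np.array([u[1],-u[0]]); k=(K-H)[:2];print('knob own rel hub',k@x,k@u)
print([plane(s,p,z)[:2] for p,z in (((408,190),.137),((264,326),.026),((185,370),.22))])
```

```text
[0.6138 0.0047 0.217 ] [ 0.5983 -0.1193  0.182 ] [ 0.5444 -0.1227  0.186 ] 0.12488599342729124 y-dir deg 82.85174454700372
knob own rel hub -0.05300835685711311 -0.010161120164635093
[0.6148 0.0055 0.217 ] [ 0.5994 -0.1217  0.182 ] [ 0.5447 -0.1218  0.186 ] 0.12811450555905518 y-dir deg 83.0881288787923
knob own rel hub -0.05429651507783876 -0.006735587948025875
[array([0.6505, 0.1719]), array([ 0.5708, -0.2746]), array([ 0.5989, -0.4926])]
```

View pics/wrist0.png

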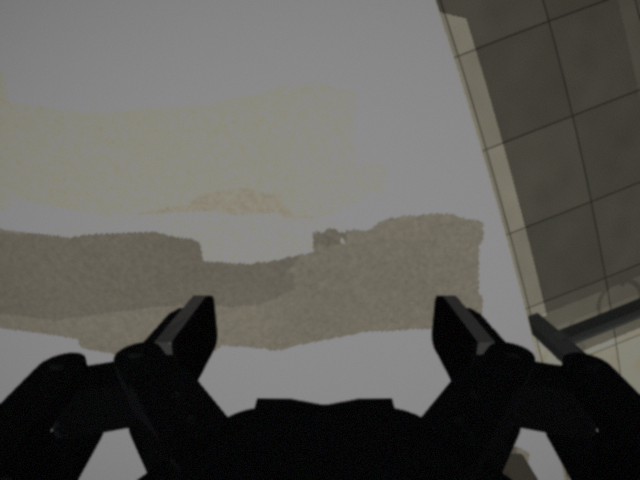

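The wrist picture shows only bare table and the open fingers at rows 300–480. The hub-to-sleeve line gives a machine yaw of about -7°, with the sleeve at about (0.614, 0.005). I'll move over the sleeve and look from close by.

```bash
python3 -m crank '{"travel":[[2.5,-3.8,2.4],[5,-7.6,4.8],[7.6,-11.5,7.2],[10.1,-15.3,8],[12.6,-19.1,8]],"turn":[[0,0,3],[0,0,6],[0,0,9],[0,0,12],[0,0,15]],"gripper":[0,0,0,0,0]}' 30
python3 -m crank '{"travel":[[2.5,-3.8,0],[5,-7.6,0],[7.6,-11.5,0],[10.1,-15.3,0],[12.6,-19.1,0]],"turn":[[0,0,0],[0,0,0],[0,0,0],[0,0,0],[0,0,0]],"gripper":[0,0,0,0,0]}'
python3 -m crank '{"travel":[[2.5,-3.8,0],[5,-7.6,0],[7.6,-11.5,0],[10.1,-15.3,0],[12.6,-19.1,0]],"turn":[[0,0,0],[0,0,0],[0,0,0],[0,0,0],[0,0,0]],"gripper":[0,0,0,0,0]}'
python3 -m crank '{"travel":[[0,0,0],[0,0,0],[0,0,0],[0,0,0],[0,0,0]],"turn":[[0,0,0],[0,0,0],[0,0,0],[0,0,0],[0,0,0]],"gripper":[0,0,0,0,0]}'
python3 - <<'E'
from h import *
d=snap('wrist','w1.png');o=bot.observe();print(o['position'],o['tool_rot'],o['qpos'],o['clock'])
E
```

```text
clock: 0.65
position: [0.3624, 0.3866, 0.3128]
tool_rot: [3.14, 0.001, 3.02]
force: [1.4, 0.1, 0.2]
grip_width: 0.0851
finger_force: 0.0
clock: 1.15
position: [0.4879, 0.1952, 0.3113]
tool_rot: [3.142, 0.0, 3.018]
force: [0.8, 0.5, 0.6]
grip_width: 0.0853
finger_force: 0.0
clock: 1.65
position: [0.6139, 0.0044, 0.3112]
tool_rot: [3.142, -0.0, 3.018]
force: [0.9, 1.2, 0.6]
grip_width: 0.0854
finger_force: 0.0
clock: 2.15
position: [0.613, 0.007, 0.3115]
tool_rot: [3.141, 0.0, 3.019]
force: [-0.4, 0.6, 0.5]
grip_width: 0.0858
finger_force: 0.0
[0.61300394 0.00684637 0.31148161] [3.14138771e+00 1.40222170e-04 3.01874666e+00] [-0.2251882   0.43653039  0.17123614  1.54064608 -0.0784833   1.17096373
  1.4088021 ] 2.2
```

View pics/w1.png

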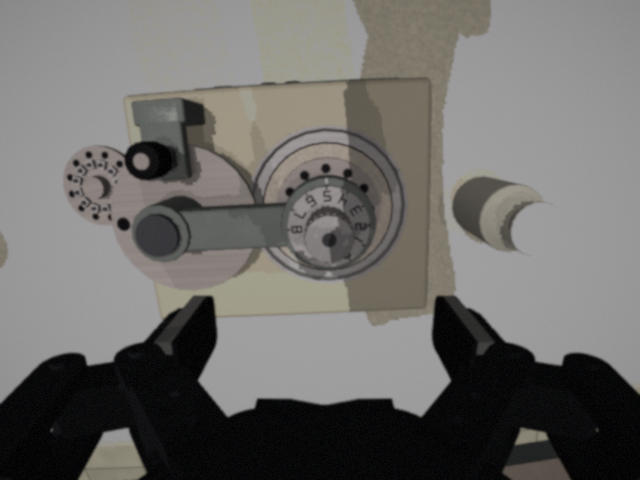

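The wrist view w1 shows the sleeve grip at (330,235), the index mark at (327,183), the hub at (157,236) and the knob at (148,160). I'll enlarge the skirt to read the number at the mark.

Run:
```python
from h import *
import cv2
d=load('w1'); p=d['pixels'][165:285,270:390,::-1]; 
a=cv2.resize(p,None,fx=5,fy=5,interpolation=cv2.INTER_CUBIC); cv2.imwrite('pics/w1c.png',a)
g=cv2.cvtColor(d['pixels'],cv2.COLOR_RGB2GRAY)
S=plane(d,(329.5,239.5),.217);H=plane(d,(156.5,235.5),.182);K=plane(d,(143,160),.186)
v=S-H;y=np.arctan2(v[1],v[0]);print(S,H,K,np.linalg.norm(v[:2]),np.degrees(y))
u=np.array([np.cos(y),np.sin(y)]);x=np.array([u[1],-u[0]]);k=(K-H)[:2];print(k@x,k@u)
print('case corners',[plane(d,q,.09)[:2] for q in((125,97),(429,79),(428,305),(163,316))])
```

```text
[0.6098298  0.01033537 0.217     ] [ 0.5996145  -0.12408394  0.182     ] [ 0.54159088 -0.11870471  0.186     ] 0.13480691080217264 85.65411618350294
-0.058264420453578825 0.0009668888760228775
case corners [array([ 0.47894637, -0.1706008 ]), array([0.50060923, 0.11933596]), array([0.73129732, 0.10632344]), array([ 0.70953542, -0.18688891])]
```

View pics/w1c.png

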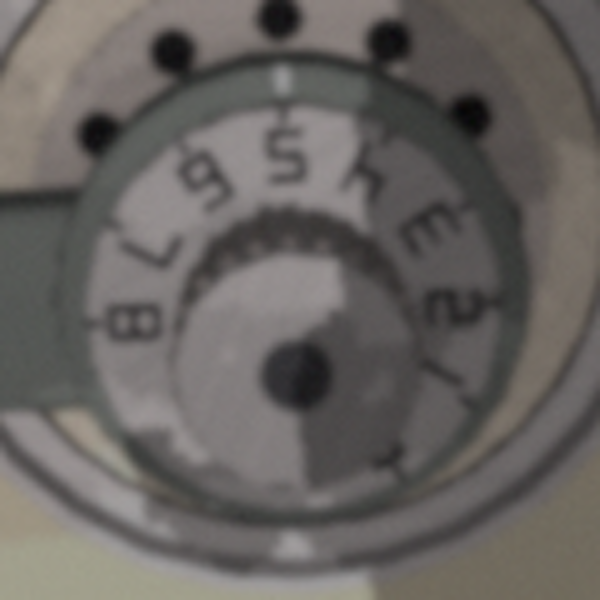

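The skirt shows 5 at the index mark. The distance from hub to sleeve axis comes out at 134.8 mm, against the 135 mm expected. The sleeve needs +60° about z, so I'll pre-turn the tool by -60° and come lower. A second wrist view from that angle will cancel calibration bias.

```bash
python3 -m crank '{"travel":[[0,0,-1],[0,0,-2],[0,0,-3],[-0.2,0.2,-3],[-0.2,0.2,-3]],"turn":[[0,0,-8],[0,0,-16],[0,0,-24],[0,0,-32],[0,0,-40]],"gripper":[0,0,0,0,0]}'
python3 -m crank '{"travel":[[0,0,0],[0,0,0],[0,0,0],[0,0,0],[0,0,0]],"turn":[[0,0,-8],[0,0,-16],[0,0,-20],[0,0,-20],[0,0,-20]],"gripper":[0,0,0,0,0]}'
python3 - <<'E'
from h import *
d=snap('wrist','w2.png');o=bot.observe();print(o['position'],o['tool_rot'],o['qpos'],o['clock'])
print(proj(d,[[.6098,.0103,.217],[.5996,-.1241,.182],[.5416,-.1187,.186]]))
E
```

```text
clock: 2.7
position: [0.6109, 0.0087, 0.2811]
tool_rot: [-3.141, -0.0, 2.314]
force: [0.3, -0.2, -0.0]
grip_width: 0.0854
finger_force: 0.0
clock: 3.2
position: [0.6111, 0.0084, 0.2813]
tool_rot: [3.142, -0.0, 1.973]
force: [0.2, -0.0, -0.3]
grip_width: 0.0857
finger_force: 0.0
[0.61116631 0.0082905  0.28135764] [ 3.14150659e+00 -6.98539828e-05  1.97303851e+00] [-0.38748434  0.48076872  0.40900502  1.59542471 -0.20707889  1.10843669
  0.4750984 ] 3.25
[[325.66274491 252.82249785]
 [246.05890236 385.21880512]
 [175.49026108 356.52313786]]
```

View pics/w2.png

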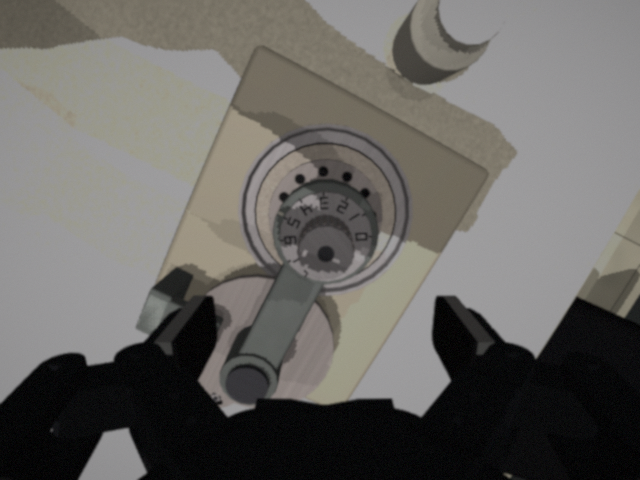

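The screw in the sleeve's top is at (326,253.5), against the predicted (325.7,252.8), so the sleeve axis is confirmed to under 1 mm. Next I'll descend and close.

```bash
python3 -m crank '{"travel":[[-0.1,0.2,-2],[-0.1,0.2,-4.5],[-0.1,0.2,-7],[-0.1,0.2,-9],[-0.1,0.2,-9.5]],"turn":[[0,0,0],[0,0,0],[0,0,0],[0,0,0],[0,0,0]],"gripper":[0,0,0,0,0]}' 40
python3 -m crank '{"travel":[[0,0,0],[0,0,0],[0,0,0],[0,0,0],[0,0,0]],"turn":[[0,0,0],[0,0,0],[0,0,0],[0,0,0],[0,0,0]],"gripper":[0.3,0.5,1,1,1]}' 40
python3 -m crank '{"travel":[[0,0,0],[0,0,0],[0,0,0],[0,0,0],[0,0,0]],"turn":[[0,0,0],[0,0,0],[0,0,0],[0,0,0],[0,0,0]],"gripper":[1,1,1,1,1]}' 40
```

```text
clock: 3.75
position: [0.6093, 0.0101, 0.1844]
tool_rot: [-3.139, -0.001, 1.972]
force: [-0.7, 0.1, -0.1]
grip_width: 0.0855
finger_force: 0.0
clock: 4.25
position: [0.6109, 0.0103, 0.1874]
tool_rot: [3.14, 0.0, 1.971]
force: [0.3, 0.7, 7.1]
grip_width: 0.0326
finger_force: 39.1
clock: 4.75
position: [0.6109, 0.0103, 0.1875]
tool_rot: [3.139, 0.0, 1.971]
force: [1.4, 1.2, 7.2]
grip_width: 0.0328
finger_force: 39.1
```

```bash
python3 -m crank '{"travel":[[0,0,0],[0,0,0],[0,0,0],[0,0,0],[0,0,0]],"turn":[[0,0,6],[0,0,12],[0,0,18],[0,0,24],[0,0,30]],"gripper":[1,1,1,1,1]}'
python3 -m crank '{"travel":[[0,0,0],[0,0,0],[0,0,0],[0,0,0],[0,0,0]],"turn":[[0,0,6],[0,0,12],[0,0,18],[0,0,24],[0,0,31]],"gripper":[1,1,1,1,1]}'
python3 -m crank '{"travel":[[0,0,0],[0,0,0],[0,0,0],[0,0,0],[0,0,0]],"turn":[[0,0,0],[0,0,0],[0,0,0],[0,0,0],[0,0,0]],"gripper":[1,1,1,1,1]}'
```

```text
clock: 5.25
position: [0.6109, 0.0104, 0.1875]
tool_rot: [3.14, 0.001, 2.499]
force: [-0.4, 0.8, 5.2]
grip_width: 0.0332
finger_force: 39.1
clock: 5.75
position: [0.6109, 0.0105, 0.1875]
tool_rot: [3.141, 0.002, 3.04]
force: [-0.2, 1.0, 5.4]
grip_width: 0.0332
finger_force: 39.2
clock: 6.25
position: [0.6108, 0.0104, 0.1875]
tool_rot: [3.141, 0.002, 3.035]
force: [-0.3, 1.6, 5.7]
grip_width: 0.0331
finger_force: 39.4
```

```bash
python3 -m crank '{"travel":[[0,0,0],[0,0,0],[0,0,0],[0,0,0],[0,0,0]],"turn":[[0,0,0],[0,0,0],[0,0,0],[0,0,0],[0,0,0]],"gripper":[0.6,0.4,0,0,0]}'
python3 -m crank '{"travel":[[0,0,1],[0,0,4],[0,0,8],[0,-2,11],[0,-5,12]],"turn":[[0,0,0],[0,0,0],[0,0,0],[0,0,1],[0,0,1.8]],"gripper":[0,0,0,0,0]}'
python3 -m crank '{"travel":[[0,-3,0],[0,-5,0],[0,-5,0],[0,-5,0],[0,-5,0]],"turn":[[0,0,0],[0,0,0],[0,0,0],[0,0,0],[0,0,0]],"gripper":[0,0,0,0,0]}'
python3 - <<'E'
from h import *
d=snap('wrist','w3.png');o=bot.observe();print(o['position'],o['tool_rot'],o['qpos'],o['clock'])
print(proj(d,[[.6098,.0103,.217],[.5996,-.1241,.182],[.5416,-.1187,.186]]))
E
```

```text
clock: 6.75
position: [0.6102, 0.01, 0.1863]
tool_rot: [-3.141, -0.0, 3.035]
force: [0.7, -0.4, -0.1]
grip_width: 0.0855
finger_force: 0.0
clock: 7.25
position: [0.6113, -0.039, 0.3105]
tool_rot: [3.14, 0.005, 3.07]
force: [0.4, -0.4, -0.8]
grip_width: 0.0852
finger_force: 0.0
clock: 7.75
position: [0.6103, -0.0889, 0.3066]
tool_rot: [3.141, 0.0, 3.068]
force: [0.5, 0.3, -0.4]
grip_width: 0.0855
finger_force: 0.0
[ 0.61029311 -0.08891822  0.30649354] [3.14124185e+00 7.94677404e-05 3.06770444e+00] [-0.03652868  0.44476779  0.12496455  1.53563633 -0.05878708  1.16477055
  1.5965318 ] 7.8
[[473.98009024 235.28354689]
 [277.14166398 223.17725299]
 [275.42173406 143.28313766]]
```

View pics/w3.png

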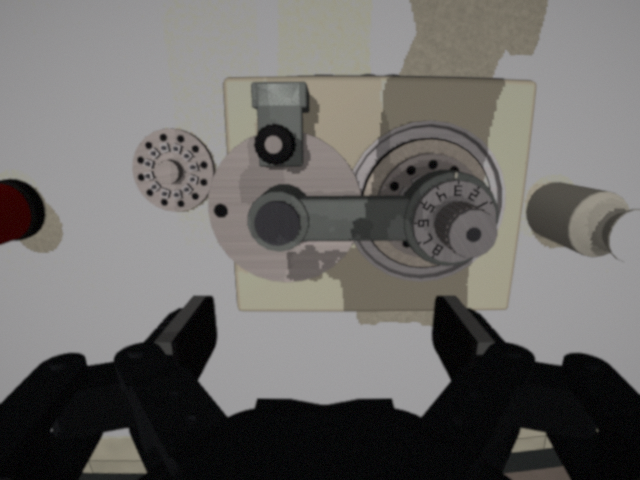

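The w3 view shows "3" below the index mark at (457,173) and the knob at (273,144). I'll measure the knob by mask in both views and check the skirt enlarged.

Run:
```python
from h import *
ob=[]
for f,(u,v) in (('w1',(148,160)),('w3',(273,144))):
    d=load(f);g=cv2.cvtColor(d['pixels'],cv2.COLOR_RGB2GRAY)
    # light cap disc inside dark knob
    r=16;w=g[v-r:v+r,u-r:u+r]; n,l,s,c=cv2.connectedComponentsWithStats((w>75).astype(np.uint8))
    for i in range(1,n):
        if 20<s[i,4]<250: print(f,'light',c[i]+[u-r,v-r],s[i],plane(d,c[i]+[u-r,v-r],.186))
    r=28;w=g[v-r:v+r,u-r:u+r];n,l,s,c=cv2.connectedComponentsWithStats((w<45).astype(np.uint8))
    i=1+np.argmax(s[1:,4]);print(f,'dark',c[i]+[u-r,v-r],s[i])
d=load('w3');p=d['pixels'][:,:,::-1]
a=cv2.resize(p[160:260,400:500],None,fx=4,fy=4,interpolation=2);b=cv2.resize(p[95:195,225:325],None,fx=4,fy=4,interpolation=2)
cv2.imwrite('pics/w3c.png',np.hstack([a,b]))
print([proj(d,[[.5416,-.1187,z]]) for z in (.16,.174,.186)])
```

```text
w1 light [140.63926941 161.10045662] [  1   9  16  17 219] [ 0.54211909 -0.12067517  0.186     ]
w1 dark [152.15058824 159.64078431] [   5   10   51   38 1275]
w3 light [272.93469388 144.19183673] [  8   8  17  18 245] [ 0.54208051 -0.12050652  0.186     ]
w3 dark [275.75948104 144.41916168] [  10    8   42   42 1002]
[array([[279.7924035 , 143.04210926]]), array([[277.54110436, 143.16599487]]), array([[275.42173406, 143.28313766]])]
```

View pics/w3c.png

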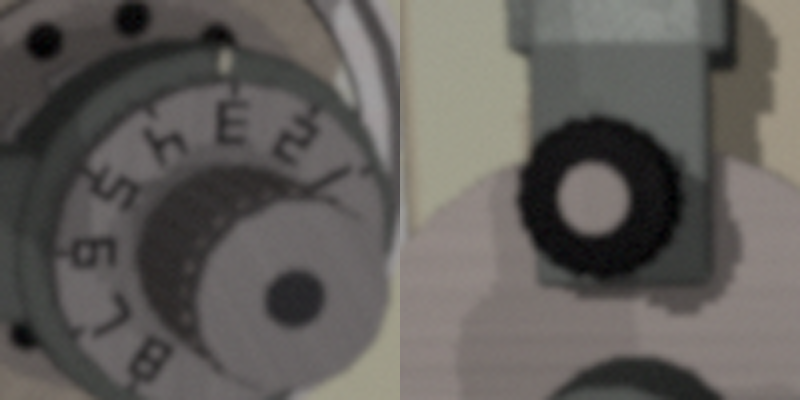

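The skirt now has 3 exactly at the mark. The knob measures (0.542, -0.1205) from both views, and that puts it at own (-58, -90), which agrees with the bracket. I'll go to it.

```bash
python3 -m crank '{"travel":[[-3,-1.5,0],[-6,-3,0],[-6.8,-3.2,0],[-6.8,-3.2,-3],[-6.8,-3.2,-6]],"turn":[[0,0,0],[0,0,0],[0,0,0],[0,0,0],[0,0,0]],"gripper":[0,0,0,0,0]}' 60
python3 -m crank '{"travel":[[0,0,-2.5],[0,0,-5],[0,0,-7],[0,0,-8.5],[0,0,-9.1]],"turn":[[0,0,0],[0,0,0],[0,0,0],[0,0,0],[0,0,0]],"gripper":[0,0,0,0,0]}'
python3 -m crank '{"travel":[[0,0,0],[0,0,0],[0,0,0],[0,0,0],[0,0,0]],"turn":[[0,0,0],[0,0,0],[0,0,0],[0,0,0],[0,0,0]],"gripper":[0,0,0,0,0]}'
```

```text
clock: 8.3
position: [0.5427, -0.1212, 0.2465]
tool_rot: [3.141, 0.002, 3.067]
force: [1.7, -0.3, -0.1]
grip_width: 0.0853
finger_force: 0.0
clock: 8.8
position: [0.542, -0.121, 0.154]
tool_rot: [3.141, -0.002, 3.068]
force: [0.4, -0.0, -0.5]
grip_width: 0.0851
finger_force: 0.0
clock: 9.3
position: [0.5424, -0.122, 0.1557]
tool_rot: [-3.142, 0.001, 3.066]
force: [1.0, -0.3, 0.0]
grip_width: 0.0853
finger_force: 0.0
```

```bash
python3 -m crank '{"travel":[[0,0.1,0],[0,0.1,0],[0,0.1,0],[0,0.1,0],[0,0.1,0]],"turn":[[0,0,0],[0,0,0],[0,0,0],[0,0,0],[0,0,0]],"gripper":[0.3,0.5,0.7,1,1]}' 60
python3 -m crank '{"travel":[[0,0,0],[0,0,0],[0,0,0],[0,0,0],[0,0,0]],"turn":[[0,0,0],[0,0,0],[0,0,0],[0,0,0],[0,0,0]],"gripper":[1,1,1,1,1]}'
python3 -m crank '{"travel":[[0,0,0.2],[0,0,0.4],[0,0,0.6],[0,0,0.8],[0,0,1.0]],"turn":[[0,0,0],[0,0,0],[0,0,0],[0,0,0],[0,0,0]],"gripper":[1,1,1,1,1]}'
```

```text
clock: 9.8
position: [0.5424, -0.1199, 0.1557]
tool_rot: [3.14, 0.0, 3.067]
force: [-2.2, 7.0, 8.2]
grip_width: 0.0263
finger_force: 58.5
clock: 10.3
position: [0.5423, -0.1199, 0.1556]
tool_rot: [3.14, 0.0, 3.067]
force: [-2.3, 6.9, 8.3]
grip_width: 0.0266
finger_force: 58.5
clock: 10.8
position: [0.5423, -0.1199, 0.1649]
tool_rot: [3.141, -0.0, 3.067]
force: [4.2, 5.1, -8.9]
grip_width: 0.0263
finger_force: 59.4
```

```bash
python3 -m crank '{"travel":[[0,0,0.1],[0,0,0.2],[0,0,0.3],[0,0,0.4],[0,0,0.4]],"turn":[[0,0,0],[0,0,0],[0,0,0],[0,0,0],[0,0,0]],"gripper":[1,1,1,1,1]}'
python3 -m crank '{"travel":[[0,0,0.1],[0,0,0.2],[0,0,0.2],[0,0,0.2],[0,0,0.2]],"turn":[[0,0,0],[0,0,0],[0,0,0],[0,0,0],[0,0,0]],"gripper":[1,1,1,1,1]}'
```

```text
clock: 11.3
position: [0.5423, -0.1199, 0.1688]
tool_rot: [3.141, -0.0, 3.067]
force: [2.9, 4.8, -10.0]
grip_width: 0.0264
finger_force: 59.5
clock: 11.8
position: [0.5422, -0.1199, 0.17]
tool_rot: [3.141, -0.001, 3.067]
force: [9.1, 4.1, -24.5]
grip_width: 0.0264
finger_force: 61.9
```

The force jumped to -24 N after 14.4 mm of lift, so the plunger is at its hard stop. One last look before handing in.

Run:
```python
from h import *
d=snap('wrist','w4.png');s=snap('side','s4.png');a=d['pixels'][:,:,::-1];b=cv2.resize(s['pixels'][160:340,240:440,::-1],(400,360),interpolation=2)
c=np.zeros((360,800,3),np.uint8);c[:300,:400]=cv2.resize(a,(400,300));c[:,400:]=b;cv2.imwrite('pics/f.png',c)
o=bot.observe();print(o['position'],o['force'],o['grip_width'],o['finger_force'])
s0=load('side0');print(cv2.absdiff(s0['pixels'],s['pixels'])[200:235,330:380].mean())
```

```text
[ 0.54219196 -0.11987445  0.16997371] [  8.58847465   4.49903522 -24.01831151] 0.026651840994711073 61.881811022758484
13.463619047619048
```

View pics/f.png

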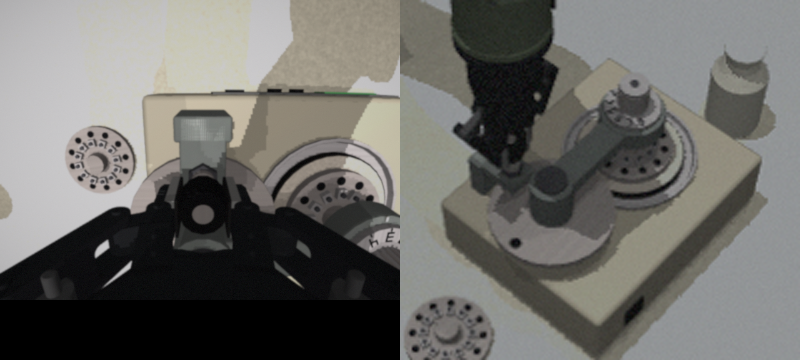

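The knob is held between the pads at (203,215) in the wrist half. The arm and the bystanders are where they were, and 3 is still on the skirt at the mark. Handing in.

```bash
python3 -c "
from workcell import bot
print(bot.job_done())"
```

```text
the job is handed in; nothing more can be done
None
```

The load sleeve is clicked home at 3 and was set while the arm was still locked; the lock plunger is drawn up to its hard stop and held there, with the arm and everything around the machine left where they stood.

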